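# Find the full tin by its weight

### The arm

A 6-joint arm with a two-finger parallel gripper is mounted at the origin on a cart in front of the work surface, level with it; the furniture and walls round the work are solid. World frame = base frame: x ahead of the robot, y to its left, z up, the work surface at z = 0. Lengths are in m, angles in rad, forces in N, time in s.
With the tool pointing down it reaches from about 0.325 to 0.775 m from the base axis. Payload 5.5 kg.
Tool frame: the origin (TCP) lies between the finger pads; the fingertips stand 19 mm ahead of it and the grasp point (between the pads) is the TCP; z points along the fingers, y is the direction in which the jaws open and shut (so a half turn about z gives the same grasp; the last joint's range is limited). The gripper opens to 88 mm and grips with 3 to 60 N. Pads are 20 mm wide; open, the fingers measure 115 mm over their backs; the gripper's body (75 mm by 178 mm) begins 61 mm behind the grasp point.
Start: joints at [1.192, 0.091, 1.231, -0, 1.82, -0.057], TCP at [0.19, 0.569, 0.242] pointing down, gripper open.
Joint ranges: [-2.87, 2.87], [-0.86, 2.18], [0.17, 2.46], [-1.51, 4.65], [0.06, 2.69], [-2.65, 2.65]. Speed limits (rad/s): [2.57, 2.57, 3.01, 3.14, 3.14, 3.14].

### API

Orientations are given as [roll, pitch, yaw] about the fixed x, y, z axes, in that order (R = Rz(yaw) Ry(pitch) Rx(roll)).
In Python, from plant import env gives the robot as it stands. The module is installed in compiled form; this text tells all that it offers.
- The arm moves only by the tool move_arm, never from a script. Its arguments are lists of equal length, an entry for each row: "dr": the turn, a rotation vector about the world's x, y, z in degrees, a list of three; "xyz": the shift along the world's x, y, z in m, a list of three; "fingers": the closure, from -1 (fully open) to 1 (shut), so that 0 is half open. A call has 1 to 12 rows; each row is the pose to reach, as a shift and turn from the pose commanded when the call began; what a row does not reach only later rows make up. A row lasts 1/10 s, in which the tool goes at most 50 mm and 8.59 degrees, less where a joint would pass 70% of its speed; a pose out of reach is approached as far as the arm can. A call with a gripper value outside its range is refused whole. The fingers move at their own pace and stop on an object; "newtons" is the grip in N (left out, the last holds). Time passes only in rows, so rows that repeat a pose let the fingers close. It gives the time, the measured TCP pose, the force and the opening at its end, in the units of the state.
- env.get_state(): the state, without advancing time (a new reading comes with each control period).
- env.capture(name): name is "scene" or "top" or "wrist"; returns a dict with "frame" (384x512x3 uint8, blue, green, red), "z_map" (384x512 float32, m along the optical axis (not along the pixel's ray), 0 where there is no reading), "mtx" (3x3 intrinsics, pixels), "D" ([k1, k2, p1, p2, k3] as OpenCV has them; the pictures are not rectified), "rvec" (rotation vector, rad) and "tvec" (3), from world to camera coordinates, as OpenCV has them. Camera axes: x right, y down, z forward; pixel columns grow to the right and rows downward; lengths in m; the calibration is good to about 2 mm. A picture is of the moment at which its call begins.
- env.finish_job(): hands the job in, once; it reports no verdict.
Trained networks look in a picture, given as the dict that the camera call returned (one of the last four; its "shot" number tells which), for a name from the list of things; names that differ only in an ending like _2 or _b are one class to them, and where a whole thing is asked for, a point or a joint stands for the part that bears it (a point fixed in the world has none). Each returns a list of dicts, best first, with "p" (0 to 1); they miss things now and then, are a little off and sometimes report something else, mostly with a low value. They report only what shows in the picture. A call takes as long as a camera call. They do not tell look-alikes from the thing itself.
- env.boxes_of(picture, thing): "position" ([column, row] in pixels, amid what is visible of it).
- env.tip_of(picture, thing): "position" ([column, row] in pixels: a listed point, or the origin of a listed thing).
The state is a dict: "clock": time; "qpos": joint angles; "dq": joint speeds; "tau": joint torques, N m; "tcp_pos": TCP position; "tcp_rot": TCP orientation; "wrist_force": force on the tool from outside, world axes, zero at the start; "moment": the same for the moment, N m; "width": finger opening in m.
Only numpy, scipy, OpenCV 4.12 (cv2) and the standard library are available. Lean on these libraries where they do the work, as an engineer would, in place of code of your own. Each camera call takes 0.05 s, during which the arm holds its last target.

### The job

The steel retaining bar holds three look-alike tins of fasteners down in their carrier: swing it over, away from you, until it lies fully back against its stop. Then heft the tins one at a time, the left one first, then the middle, then the right, each lifted straight up clear of the carrier and set back in its well before the next is taken, to find by feel which one is full. Finish holding the heaviest tin up in the gripper, upright, its underside at least 15 cm above the bench, with the other two in their wells, and do not put it down; tip no tin and leave the other things on the bench where they lie.

Things in the scene. Friction and masses are not known exactly. Their poses are not given: they have to be found in the camera images.
- carrier: fixed grey tin carrier, 84 x 240 mm: a block 39 mm high with three round wells (51 mm wide, 27 mm deep, floor 12 mm above the bench) at y = +80, 0, -80 mm, steel end plates, hinge lugs 64 mm high at the rear ends. A seated tin's top is at 98 mm. Origin on the bench under the middle well; x to the rear (away from the robot), y to the left along the row, z up
- well_left (a point): centre of the floor of the left well (as the robot sees it), 12 mm above the bench
- well_middle (a point): centre of the floor of the middle well
- well_right (a point): centre of the floor of the right well
- bar (a joint): U-shaped retaining bar, 8 mm round steel, 256 mm wide, cross bar 62 mm from its hinge line along the carrier's y. 0 = closed, just above the lids, blocking the tins; grows as it swings up, over and back (away from the robot) to its stop at 2.1 rad, level behind the carrier. Starts at 0 to 0.25; stiff (about 1.5 N at the knob), stays where left
- bar_knob (a point): centre of the bar's black knob: a disc 24 mm across, 18 mm thick along the carrier's y, on a stem at the middle of the cross bar, 95 mm from the hinge line. At 0 it is 135 mm above the bench and 17 mm in front of the wells' row, at 2.1 rad 55 mm above the bench and 127 mm behind the row. Pinched along the carrier's y it can turn between the fingers
- bar_hinge (a point): middle of the bar's hinge line, 32 mm behind the row of wells and 54 mm above the bench
- tin_a: one of three look-alike closed tins: ringed grey metal body 43 mm across, beige fixed lid 45 mm across (top 21 mm), 86 mm tall; origin at the centre of its underside, z up. Which tin stands in which well changes; names say nothing about weight. The full tin weighs about 0.55 kg, the others 0.15 to 0.3 kg each
- tin_b: one of three look-alike closed tins: ringed grey metal body 43 mm across, beige fixed lid 45 mm across (top 21 mm), 86 mm tall; origin at the centre of its underside, z up. Which tin stands in which well changes; names say nothing about weight. The full tin weighs about 0.55 kg, the others 0.15 to 0.3 kg each
- tin_c: one of three look-alike closed tins: ringed grey metal body 43 mm across, beige fixed lid 45 mm across (top 21 mm), 86 mm tall; origin at the centre of its underside, z up. Which tin stands in which well changes; names say nothing about weight. The full tin weighs about 0.55 kg, the others 0.15 to 0.3 kg each
- label_roll: bystander: white roll of labels, 72 mm across, 51 mm tall, origin under its centre, beside the carrier on the left
- parts_box: bystander: clear plastic box of small parts, 101 x 62 x 30 mm, origin under its centre, beside the carrier on the right
- marker_red: bystander: red and white marker, 137 mm long, 14 mm thick, lying in front of the carrier
- hex_key: bystander: black hex key, 101 x 35 x 6 mm, lying behind the right end of the carrier
- caliper: bystander: caliper, 215 x 64 x 13 mm, lying to the right, farther back
- calculator: bystander: calculator, 136 x 96 x 19 mm, lying to the left
- offcut: bystander: aluminium profile offcut, 85 x 40 x 40 mm, lying to the right
Things that resemble listed ones, but are neither listed nor needed, are in the scene too. What is shaped like the tin_c but turquoise or yellow is not meant. What is shaped like the tin_b but orange is not meant.

How it is judged:
On the way, in this order (a step that is already met when the one before it is completed fails the run):
1. the retaining bar lies fully back (value of joint bar above 1.9 rad), for 0.2 s.
2. the left tin is lifted clear of the carrier in the gripper (((y of tin_a in the frame of carrier above 0.04 m and z of tin_a in the frame of carrier above 0.045 m and contact force between tin_a and the fingers above 0.5 N) or (y of tin_b in the frame of carrier above 0.04 m and z of tin_b in the frame of carrier above 0.045 m and contact force between tin_b and the fingers above 0.5 N) or (y of tin_c in the frame of carrier above 0.04 m and z of tin_c in the frame of carrier above 0.045 m and contact force between tin_c and the fingers above 0.5 N))), for 0.2 s.
3. with the left tin back in its well, the middle tin is lifted clear (((y of tin_a in the frame of carrier between -0.04 and 0.04 m and z of tin_a in the frame of carrier above 0.045 m and contact force between tin_a and the fingers above 0.5 N and ((z of tin_b in the frame of carrier between 0.008 and 0.017 m and y of tin_b in the frame of carrier above 0.04 m) or (z of tin_c in the frame of carrier between 0.008 and 0.017 m and y of tin_c in the frame of carrier above 0.04 m))) or (y of tin_b in the frame of carrier between -0.04 and 0.04 m and z of tin_b in the frame of carrier above 0.045 m and contact force between tin_b and the fingers above 0.5 N and ((z of tin_a in the frame of carrier between 0.008 and 0.017 m and y of tin_a in the frame of carrier above 0.04 m) or (z of tin_c in the frame of carrier between 0.008 and 0.017 m and y of tin_c in the frame of carrier above 0.04 m))) or (y of tin_c in the frame of carrier between -0.04 and 0.04 m and z of tin_c in the frame of carrier above 0.045 m and contact force between tin_c and the fingers above 0.5 N and ((z of tin_a in the frame of carrier between 0.008 and 0.017 m and y of tin_a in the frame of carrier above 0.04 m) or (z of tin_b in the frame of carrier between 0.008 and 0.017 m and y of tin_b in the frame of carrier above 0.04 m))))), for 0.2 s.
4. with the left and middle tins back in their wells, the right tin is lifted clear (((y of tin_a in the frame of carrier below -0.04 m and z of tin_a in the frame of carrier above 0.045 m and contact force between tin_a and the fingers above 0.5 N and ((z of tin_b in the frame of carrier between 0.008 and 0.017 m and y of tin_b in the frame of carrier above 0.04 m) or (z of tin_c in the frame of carrier between 0.008 and 0.017 m and y of tin_c in the frame of carrier above 0.04 m)) and ((z of tin_b in the frame of carrier between 0.008 and 0.017 m and y of tin_b in the frame of carrier between -0.04 and 0.04 m) or (z of tin_c in the frame of carrier between 0.008 and 0.017 m and y of tin_c in the frame of carrier between -0.04 and 0.04 m))) or (y of tin_b in the frame of carrier below -0.04 m and z of tin_b in the frame of carrier above 0.045 m and contact force between tin_b and the fingers above 0.5 N and ((z of tin_a in the frame of carrier between 0.008 and 0.017 m and y of tin_a in the frame of carrier above 0.04 m) or (z of tin_c in the frame of carrier between 0.008 and 0.017 m and y of tin_c in the frame of carrier above 0.04 m)) and ((z of tin_a in the frame of carrier between 0.008 and 0.017 m and y of tin_a in the frame of carrier between -0.04 and 0.04 m) or (z of tin_c in the frame of carrier between 0.008 and 0.017 m and y of tin_c in the frame of carrier between -0.04 and 0.04 m))) or (y of tin_c in the frame of carrier below -0.04 m and z of tin_c in the frame of carrier above 0.045 m and contact force between tin_c and the fingers above 0.5 N and ((z of tin_a in the frame of carrier between 0.008 and 0.017 m and y of tin_a in the frame of carrier above 0.04 m) or (z of tin_b in the frame of carrier between 0.008 and 0.017 m and y of tin_b in the frame of carrier above 0.04 m)) and ((z of tin_a in the frame of carrier between 0.008 and 0.017 m and y of tin_a in the frame of carrier between -0.04 and 0.04 m) or (z of tin_b in the frame of carrier between 0.008 and 0.017 m and y of tin_b in the frame of carrier between -0.04 and 0.04 m))))), for 0.2 s.
At the end, for the whole second after the job is handed in: The heaviest tin is in the fingers, still, upright (0.2 rad), its underside above 0.15 m; the two others, both light (each presses on the carrier with less than 4 N), stand in their wells (underside within 5 mm of the floor), not touched by the robot; the bar lies back (above 1.9 rad) (value of joint bar above 1.9 rad and ((height (world z) of tin_a above 0.15 m and angle between tin_a's own z axis and vertical below 0.2 rad and contact force between tin_a and the fingers above 1 N and linear speed of tin_a below 0.03 m/s and contact force between tin_a and carrier below 0.1 N and z of tin_b in the frame of carrier between 0.008 and 0.017 m and x of tin_b in the frame of carrier between -0.012 and 0.012 m and angle between each of tin_b, tin_c's own z axis and vertical below 0.1 rad and contact force between each of tin_b, tin_c and carrier below 4 N and contact force between each of tin_b, tin_c and the arm below 0.1 N and z of tin_c in the frame of carrier between 0.008 and 0.017 m and x of tin_c in the frame of carrier between -0.012 and 0.012 m) or (height (world z) of tin_b above 0.15 m and angle between tin_b's own z axis and vertical below 0.2 rad and contact force between tin_b and the fingers above 1 N and linear speed of tin_b below 0.03 m/s and contact force between tin_b and carrier below 0.1 N and z of tin_a in the frame of carrier between 0.008 and 0.017 m and x of tin_a in the frame of carrier between -0.012 and 0.012 m and angle between each of tin_a, tin_c's own z axis and vertical below 0.1 rad and contact force between each of tin_a, tin_c and carrier below 4 N and contact force between each of tin_a, tin_c and the arm below 0.1 N and z of tin_c in the frame of carrier between 0.008 and 0.017 m and x of tin_c in the frame of carrier between -0.012 and 0.012 m) or (height (world z) of tin_c above 0.15 m and angle between tin_c's own z axis and vertical below 0.2 rad and contact force between tin_c and the fingers above 1 N and linear speed of tin_c below 0.03 m/s and contact force between tin_c and carrier below 0.1 N and z of tin_a in the frame of carrier between 0.008 and 0.017 m and x of tin_a in the frame of carrier between -0.012 and 0.012 m and angle between each of tin_a, tin_b's own z axis and vertical below 0.1 rad and contact force between each of tin_a, tin_b and carrier below 4 N and contact force between each of tin_a, tin_b and the arm below 0.1 N and z of tin_b in the frame of carrier between 0.008 and 0.017 m and x of tin_b in the frame of carrier between -0.012 and 0.012 m))); the arm keeps its last pose, push and grip.
It fails at once if a tin is tipped by more than 0.6 rad (angle between any of tin_a, tin_b, tin_c's own z axis and vertical above 0.6 rad).
It fails at once if a bystander is moved by more than 30 mm (distance of any of label_roll, parts_box, marker_red, hex_key, caliper, calculator, offcut from where it was at the start of the episode above 0.03 m).
It also fails if it takes over 72 s, if anything falls off the work surface, if the arm or the gripper's body presses on something with over 40 N, if the wrist force passes 120 N, or if a joint passes its speed limit or range.

## Working session

There is one attempt and no reset: what is moved stays moved. The work goes in short steps, Python scripts to look and compute and a tool call to move; the robot and the scene stay as the last step left them, time stands still between calls to the robot, and variables do not carry over. Pictures are saved under pics/ and viewed, and the job is handed in when it is done.

Besides the shell and the picture viewer there is one more tool, called after "Call:" in YAML: its name, and indented under it one key for each argument. move_arm: Moves the arm, as the interface text tells. Its arguments: {"type":"object","properties":{"dr":{"type":"array","items":{"type":"array","items":{"type":"number"}}},"xyz":{"type":"array","items":{"type":"array","items":{"type":"number"}}},"fingers":{"type":"array","items":{"type":"number"}},"newtons":{"type":"number"}},"required":["dr","xyz","fingers"]}

```bash
mkdir -p pics; cat > h.py <<'E'
import numpy as np, cv2
from plant import env
def cap(n,f=None):
    p=env.capture(n)
    if f: cv2.imwrite('pics/'+f,p['frame'])
    return p
def ray(p,uv):
    R,_=cv2.Rodrigues(np.array(p['rvec'],float)); t=np.array(p['tvec'],float).reshape(3)
    x=cv2.undistortPoints(np.array([[uv]],float),np.array(p['mtx']),np.array(p['D']))[0,0]
    return -R.T@t, R.T@np.array([x[0],x[1],1.])
def at_z(p,uv,z):
    o,d=ray(p,uv); return o+d*(z-o[2])/d[2]
def depth_pt(p,uv):
    o,d=ray(p,uv); c,r=np.round(uv).astype(int)
    w=p['z_map'][max(r-2,0):r+3,max(c-2,0):c+3]; w=w[w>0]
    return o+d*np.median(w) if len(w) else None
def proj(p,X):
    return cv2.projectPoints(np.array(X,float).reshape(-1,3),np.array(p['rvec'],float),np.array(p['tvec'],float),np.array(p['mtx']),np.array(p['D']))[0].reshape(-1,2)
E
python3 - <<'E'
from h import *
np.set_printoptions(precision=4,suppress=True)
print(env.get_state())
for n in ['scene','top']:
    p=cap(n,n+'0.png')
    for th in ['well_left','well_middle','well_right','bar_knob','bar_hinge','carrier','tin_a']:
        for r in env.tip_of(p,th)[:4]: print(n,th,r['p'],np.array(r['position']),depth_pt(p,r['position']))
E
```

```text
{'clock': 0.0, 'qpos': array([ 1.1923,  0.0918,  1.2319, -0.    ,  1.8198, -0.0567]), 'dq': array([ 0.0001, -0.0016,  0.001 ,  0.0004, -0.0008,  0.0011]), 'tau': array([ -0.0004, -44.6467, -40.6432,   0.0697,   0.0297,  -0.0001]), 'tcp_pos': array([0.1897, 0.569 , 0.2405]), 'tcp_rot': array([-3.1397, -0.0001,  2.8197]), 'wrist_force': array([-0.5871, -0.4056,  0.6039]), 'moment': array([ 0.0109, -0.0148, -0.0081]), 'width': 0.08763496878637192}
scene well_left 0.89 [215.6 202.6] [0.4639 0.0939 0.0393]
scene well_middle 0.84 [226.  216.9] [0.4483 0.0135 0.037 ]
scene well_right 0.74 [246.6 226.4] [ 0.4678 -0.0593  0.0361]
scene well_right 0.68 [232.  217.6] [ 0.4587 -0.0015  0.0382]
scene bar_knob 0.59 [223.9 179.4] [0.4641 0.0373 0.1417]
scene bar_knob 0.3 [282. 224.] [ 0.5853 -0.0683 -0.0015]
scene carrier 0.75 [231.4 218.8] [ 0.4539 -0.0057  0.0384]
scene tin_a 0.92 [350.2 283.3] [ 0.5459 -0.3697  0.0085]
scene tin_a 0.83 [250.2 229.8] [ 0.4667 -0.0776  0.0354]
scene tin_a 0.75 [217.7 203.8] [0.4656 0.085  0.0388]
scene tin_a 0.75 [313.1 274.9] [ 0.5011 -0.2899  0.0043]
top well_left 0.65 [274.  174.5] [ 0.5895 -0.0734 -0.0012]
top well_middle 0.59 [239.7 205. ] [0.4668 0.0531 0.0913]
top well_right 0.92 [264.4 203. ] [ 0.471  -0.0316  0.0957]
top well_right 0.68 [219.5 198.7] [0.4892 0.1214 0.0993]
top well_right 0.37 [239.5 202.8] [0.4675 0.0514 0.1446]
top bar_knob 0.73 [241.  196.5] [0.4931 0.0473 0.1121]
top carrier 0.74 [240.3 201.8] [0.4705 0.0487 0.1465]
top tin_a 0.72 [352.6 179. ] [ 0.5493 -0.3449  0.0822]
top tin_a 0.58 [264.6 200.6] [ 0.4793 -0.0325  0.0954]
top tin_a 0.55 [243.1 202.5] [0.4682 0.0396 0.1447]
top tin_a 0.52 [330.8 186.8] [ 0.5232 -0.2653  0.084 ]
```

```bash
python3 - <<'E'
import cv2
a=cv2.imread('pics/scene0.png');b=cv2.imread('pics/top0.png')
cv2.imwrite('pics/sc.png',cv2.resize(a[110:310,140:400],None,fx=3,fy=3,interpolation=cv2.INTER_CUBIC))
cv2.imwrite('pics/tc.png',cv2.resize(b[120:290,140:400],None,fx=3,fy=3,interpolation=cv2.INTER_CUBIC))
E
```

```text
(no output)
```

View pics/sc.png

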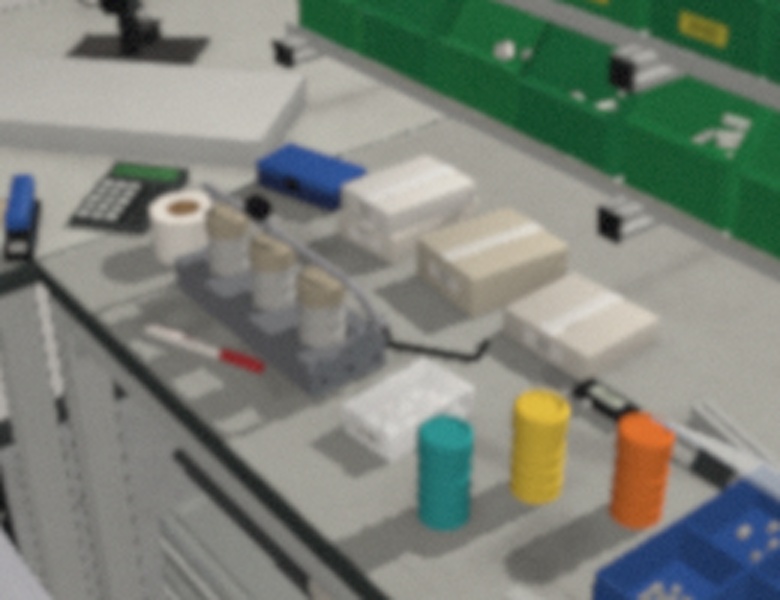

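View pics/tc.png

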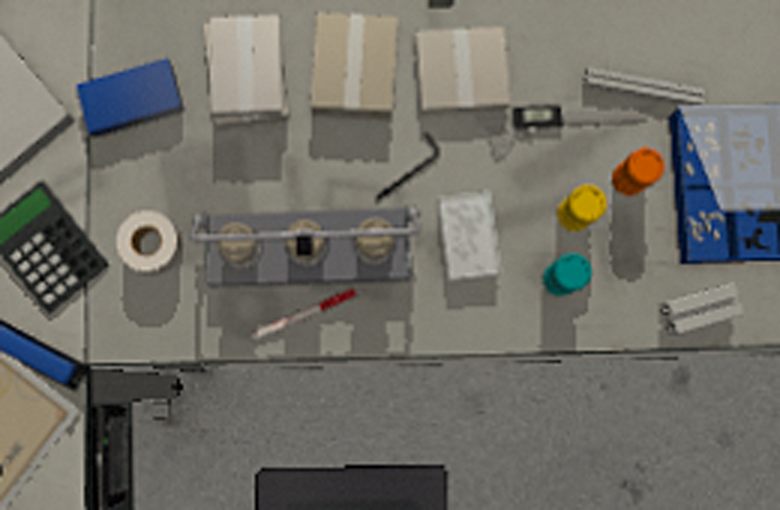

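View pics/top0.png

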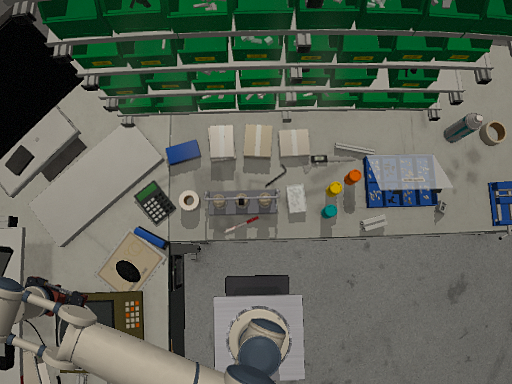

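The top view shows the carrier with its three beige lids near (219..265, 200) and the knob at about (241, 201). The boxes behind it end at about row 158. Turquoise, yellow and orange look-alikes stand to the right. Next I'll fit the carrier pose.

```bash
python3 - <<'E'
from h import *
np.set_printoptions(precision=4,suppress=True)
def cloud(p):
    h,w=p['z_map'].shape; v,u=np.mgrid[:h,:w]
    R,_=cv2.Rodrigues(np.array(p['rvec'],float)); t=np.array(p['tvec'],float).reshape(3)
    x=cv2.undistortPoints(np.stack([u,v],-1).reshape(-1,1,2).astype(float),np.array(p['mtx']),np.array(p['D']))[:,0]
    z=p['z_map'].reshape(-1); m=z>0
    P=(np.c_[x,np.ones(len(x))]*z[:,None])[m]
    return (P-t)@R, p['frame'].reshape(-1,3)[m], np.c_[u.ravel(),v.ravel()][m]
for n in ['top','scene']:
    p=cap(n); P,C,U=cloud(p)
    m=(P[:,0]>.38)&(P[:,0]<.62)&(P[:,1]>-.12)&(P[:,1]<.2)&(P[:,2]>.085)&(P[:,2]<.105)
    beige=(C[:,2].astype(int)-C[:,0]>18)
    Q=P[m&beige]; print(n,len(Q))
    for lo,hi in [(-.07,.01),(.01,.085),(.085,.16)]:
        k=Q[(Q[:,1]>lo)&(Q[:,1]<hi)]
        if len(k)>3: print(len(k),k.mean(0),(k.min(0)+k.max(0))/2,np.ptp(k,0))
    dark=(C.max(1)<60)&(P[:,0]>.35)&(P[:,0]<.62)&(P[:,1]>-.1)&(P[:,1]<.2)&(P[:,2]>.105)&(P[:,2]<.2)
    k=P[dark]; print('knob',len(k),k.mean(0) if len(k) else '',U[dark].mean(0))
    b=(P[:,2]>.03)&(P[:,2]<.046)&(P[:,0]>.38)&(P[:,0]<.56)&(P[:,1]>-.11)&(P[:,1]<.21)
    k=P[b]; r=cv2.minAreaRect(k[:,:2].astype(np.float32)); print('block',len(k),r,k.min(0),k.max(0))
    b=(P[:,2]>.11)&(P[:,0]>.45)&(P[:,0]<.53)&(P[:,1]>-.11)&(P[:,1]<.21)
    print('bar',len(P[b]),P[b].mean(0)); print(np.polyfit(P[b][:,1],P[b][:,0],1))
    b=(P[:,2]>.02)&(P[:,0]>.57)&(P[:,0]<.78)&(P[:,1]>-.15)&(P[:,1]<.2)
    print('boxes',P[b].min(0),P[b].max(0))
E
```

```text
top 247
88 [ 0.4842 -0.0328  0.0961] [ 0.4855 -0.0324  0.094 ] [0.0404 0.038  0.0173]
61 [0.4881 0.0453 0.0961] [0.4869 0.0464 0.0957] [0.0421 0.0378 0.0099]
98 [0.484  0.1258 0.0954] [0.4858 0.1251 0.0949] [0.0419 0.038  0.0126]
knob 30 [0.4713 0.0463 0.1473] [241.  201.5]
block 1014 ((0.48655372858047485, 0.0667768120765686), (0.0853767842054367, 0.2838658392429352), 0.42625731229782104) [ 0.4433 -0.0751  0.0303] [0.5296 0.2086 0.046 ]
bar 164 [0.4863 0.0435 0.1199]
[-0.0098  0.4867]
boxes [ 0.6418 -0.15    0.0203] [0.78   0.1997 0.7448]
scene 333
127 [ 0.4791 -0.0435  0.093 ] [ 0.4792 -0.0384  0.092 ] [0.0343 0.0443 0.0141]
105 [0.4788 0.0361 0.0929] [0.4796 0.0414 0.0922] [0.0344 0.0437 0.0142]
101 [0.4776 0.1156 0.0928] [0.4807 0.1208 0.0915] [0.0373 0.0439 0.013 ]
knob 48 [0.4691 0.0375 0.1425] [225.375  178.5833]
block 914 ((0.4844486117362976, 0.06053420156240463), (0.0885334387421608, 0.2974222004413605), 0.30864667892456055) [ 0.4398 -0.088   0.03  ] [0.5291 0.2092 0.046 ]
bar 155 [0.4784 0.0281 0.125 ]
[-0.0361  0.4794]
boxes [ 0.6373 -0.15    0.0201] [0.7799 0.1992 0.584 ]
```

Call:
move_arm:
  dr:
    - [0,0,8]
    - [0,0,16]
    - [0,0,18.4]
    - [0,0,18.4]
    - [0,0,18.4]
    - [0,0,18.4]
    - [0,0,18.4]
    - [0,0,18.4]
    - [0,0,18.4]
    - [0,0,18.4]
    - [0,0,18.4]
    - [0,0,18.4]
  xyz:
    - [0.282,-0.523,0.0]
    - [0.282,-0.523,0.0]
    - [0.282,-0.523,0.0]
    - [0.282,-0.523,0.0]
    - [0.282,-0.523,0.0]
    - [0.282,-0.523,0.0]
    - [0.282,-0.523,0.0]
    - [0.282,-0.523,0.0]
    - [0.282,-0.523,0.0]
    - [0.282,-0.523,0.0]
    - [0.282,-0.523,0.0]
    - [0.282,-0.523,0.0]
  fingers: [-0.2,-0.2,-0.2,-0.2,-0.2,-0.2,-0.2,-0.2,-0.2,-0.2,-0.2,-0.2]

```text
clock: 2.1
tcp_pos: [0.4724, 0.0438, 0.2419]
tcp_rot: [-3.142, 0.001, 3.14]
wrist_force: [0.6, 0.8, 0.7]
width: 0.0528
```

```bash
python3 - <<'E'
from h import *
np.set_printoptions(precision=4,suppress=True)
s=env.get_state();print(s['clock'],s['tcp_pos'],s['tcp_rot'],s['qpos'],s['width'],s['wrist_force'])
p=cap('wrist','w1.png')
for th in ['bar_knob','well_left','well_middle','well_right','tin_a']:
    for r in env.tip_of(p,th)[:3]: print(th,r['p'],np.array(r['position']),depth_pt(p,r['position']))
print(proj(p,[[.486,-.034,.098],[.486,.046,.098],[.486,.126,.098],[.47,.046,.136]]))
E
```

```text
2.1 [0.4724 0.0438 0.2419] [-3.1415  0.001   3.1401] [ 0.0209 -0.2477  1.5516 -0.0001  1.8367 -1.5484] 0.052840211805296425 [0.6038 0.7676 0.7263]
bar_knob 0.93 [256.5 196.1] [0.471  0.048  0.1479]
well_left 0.88 [309.9 175.3] [0.4708 0.1116 0.0701]
well_middle 0.68 [256.5 175.7] [0.4651 0.0488 0.0949]
well_right 0.97 [193.5 178.1] [ 0.4684 -0.0197  0.0924]
tin_a 0.97 [196.9 174.6] [ 0.4677 -0.0186  0.079 ]
tin_a 0.95 [ 32.8 145.6] [ 0.4417 -0.2387  0.0268]
tin_a 0.88 [254.  174.6] [0.4643 0.0461 0.0935]
[[180.3177 195.0741]
 [253.8836 195.0213]
 [327.4554 194.9688]
 [254.1528 191.1534]]
```

View pics/w1.png

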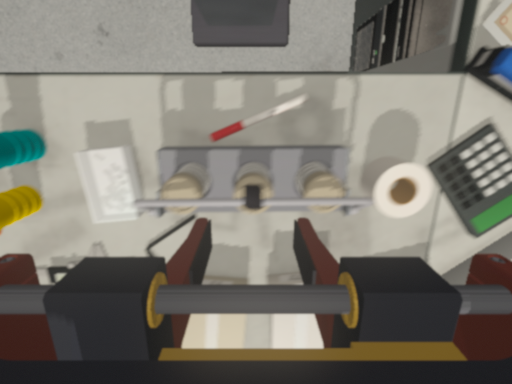

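```bash
cat >> h.py <<'E'
def cloud(p):
    h,w=p['z_map'].shape; v,u=np.mgrid[:h,:w]
    R,_=cv2.Rodrigues(np.array(p['rvec'],float)); t=np.array(p['tvec'],float).reshape(3)
    x=cv2.undistortPoints(np.stack([u,v],-1).reshape(-1,1,2).astype(float),np.array(p['mtx']),np.array(p['D']))[:,0]
    z=p['z_map'].reshape(-1); m=z>0
    P=(np.c_[x,np.ones(len(x))]*z[:,None])[m]
    return (P-t)@R, p['frame'].reshape(-1,3)[m], np.c_[u.ravel(),v.ravel()][m]
E
python3 - <<'E'
from h import *
np.set_printoptions(precision=4,suppress=True)
p=cap('wrist'); P,C,U=cloud(p)
bg=(C[:,2].astype(int)-C[:,0]>18)
m=(P[:,0]>.42)&(P[:,0]<.56)&(P[:,1]>-.1)&(P[:,1]<.2)&(P[:,2]>.092)&(P[:,2]<.104)
Q=P[m&bg]
for lo,hi in [(-.07,.01),(.01,.085),(.085,.16)]:
    k=Q[(Q[:,1]>lo)&(Q[:,1]<hi)]
    if len(k)>3: print(len(k),k.mean(0),(np.percentile(k,2,0)+np.percentile(k,98,0))/2,np.ptp(k,0))
k=P[(P[:,2]>.03)&(P[:,2]<.042)&(P[:,0]>.38)&(P[:,0]<.56)&(P[:,1]>-.09)&(P[:,1]<.17)]
print('block',np.percentile(k,[1,50,99],axis=0))
d=(C.max(1)<70)&(P[:,0]>.4)&(P[:,0]<.56)&(P[:,1]>0)&(P[:,1]<.1)&(P[:,2]>.115)&(P[:,2]<.16)
print('knob',d.sum(),P[d].mean(0),P[d].min(0),P[d].max(0),U[d].min(0),U[d].max(0))
b=(P[:,2]>.1)&(P[:,2]<.13)&(P[:,0]>.45)&(P[:,0]<.53)&(P[:,1]>-.09)&(P[:,1]<.19)&~bg
print('bar',np.polyfit(P[b][:,1],P[b][:,0],1),P[b].mean(0))
E
```

```text
911 [ 0.4826 -0.0313  0.0946] [ 0.4855 -0.0311  0.0948] [0.044  0.0431 0.0062]
570 [0.4817 0.0485 0.095 ] [0.4853 0.0484 0.0949] [0.0443 0.0429 0.0058]
915 [0.4808 0.1264 0.0947] [0.4835 0.1262 0.0949] [0.0443 0.0439 0.0059]
block [[ 0.4424 -0.0718  0.0314]
 [ 0.4629  0.0448  0.0371]
 [ 0.526   0.1675  0.0389]]
knob 383 [0.4704 0.0473 0.1459] [0.4617 0.0399 0.1386] [0.4821 0.0547 0.1496] [244 185] [260 207]
bar [-0.0091  0.488 ] [0.4876 0.0468 0.1101]
```

```bash
python3 - <<'E'
from h import *
s=env.get_state();print(s['clock'],s['tcp_pos'],s['wrist_force'])
E
```

```text
2.45 [0.47136789 0.04743289 0.24184878] [-0.05487726 -0.2325218  -0.99136341]
```

Call:
move_arm:
  dr:
    - [0,0,0]
    - [0,0,0]
    - [0,0,0]
    - [0,0,0]
    - [0,0,0]
    - [0,0,0]
    - [0,0,0]
    - [0,0,0]
  xyz:
    - [-0.001,0.0015,-0.04]
    - [-0.001,0.0015,-0.08]
    - [-0.001,0.0015,-0.104]
    - [-0.001,0.0015,-0.104]
    - [-0.001,0.0015,-0.104]
    - [-0.001,0.0015,-0.104]
    - [-0.001,0.0015,-0.104]
    - [-0.001,0.0015,-0.104]
  fingers: [-0.2,-0.2,-0.2,-0.2,1,1,1,1]
  newtons: 12

```text
clock: 3.25
tcp_pos: [0.4714, 0.0478, 0.1391]
tcp_rot: [3.142, 0.002, 3.141]
wrist_force: [-0.4, 0.2, 0.4]
width: 0.0241
```

```bash
python3 - <<'E'
from h import *
np.set_printoptions(precision=4,suppress=True)
p=cap('wrist','w2.png')
s=env.get_state();print(s['clock'],s['tcp_pos'],s['width'],s['wrist_force'])
E
```

```text
3.3 [0.4713 0.0477 0.1388] 0.02042427161108489 [ 0.1605 -0.0807  0.6828]
```

View pics/w2.png

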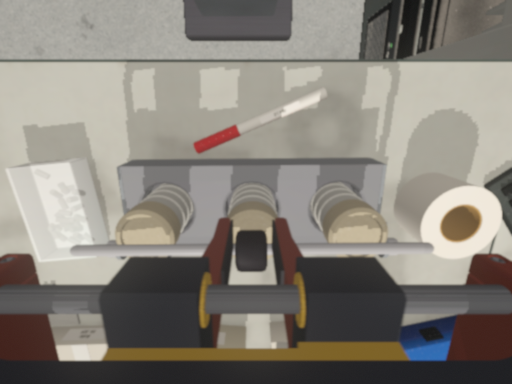

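The fingers straddle the knob at (251, 250) in the picture. I'll finish closing and swing the bar halfway.

Call:
move_arm:
  dr:
    - [0,0,0]
    - [0,0,0]
    - [0,0,0]
    - [0,0,0]
    - [0,0,0]
    - [0,0,0]
    - [0,0,0]
  xyz:
    - [0,0,0]
    - [0.006,0,0.003]
    - [0.013,0,0.006]
    - [0.029,0,0.01]
    - [0.0455,0,0.0115]
    - [0.062,0,0.01]
    - [0.078,0,0.006]
  fingers: [1,1,1,1,1,1,1]

```text
clock: 4.0
tcp_pos: [0.5496, 0.0477, 0.1442]
tcp_rot: [3.141, 0.0, 3.141]
wrist_force: [-2.4, -0.7, 1.3]
width: 0.0182
```

Call:
move_arm:
  dr:
    - [0,0,0]
    - [0,0,0]
    - [0,0,0]
    - [0,0,0]
    - [0,0,0]
    - [0,0,0]
    - [0,0,0]
    - [0,0,0]
    - [0,0,0]
  xyz:
    - [0.015,0,-0.007]
    - [0.0285,0,-0.0165]
    - [0.0405,0,-0.028]
    - [0.05,0,-0.042]
    - [0.057,0,-0.057]
    - [0.061,0,-0.073]
    - [0.0625,0,-0.088]
    - [0.0625,0,-0.09]
    - [0.0625,0,-0.09]
  fingers: [1,1,1,1,1,1,1,1,1]

```text
clock: 4.9
tcp_pos: [0.613, 0.0482, 0.0529]
tcp_rot: [3.141, 0.004, 3.141]
wrist_force: [8.6, 2.2, -2.5]
width: 0.0178
```

```bash
python3 - <<'E'
from h import *
np.set_printoptions(precision=4,suppress=True)
s=env.get_state();print(s['clock'],s['tcp_pos'],s['width'],s['wrist_force'])
p=cap('scene','s3.png')
cv2.imwrite('pics/s3c.png',cv2.resize(p['frame'][110:310,140:400],None,fx=3,fy=3))
E
```

```text
4.9 [0.613  0.0482 0.0529] 0.017817156669754072 [ 8.5869  2.2051 -2.5136]
```

View pics/s3c.png

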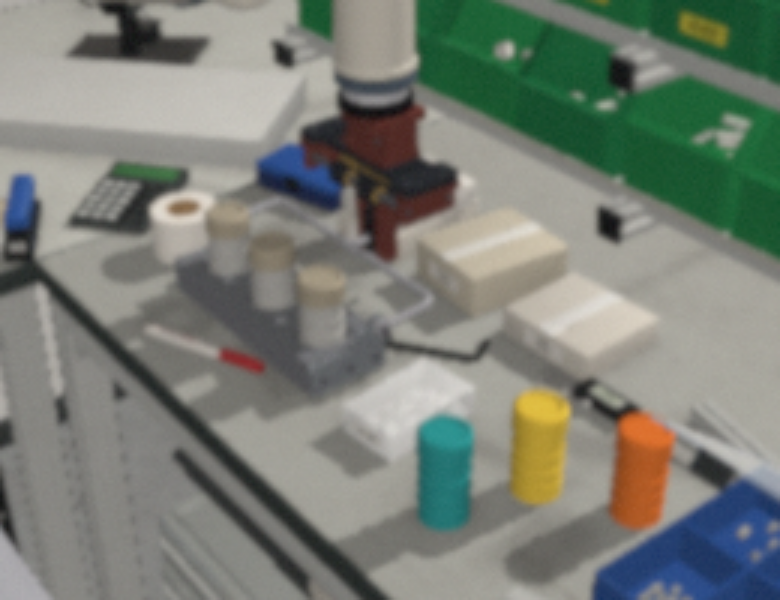

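Call:
move_arm:
  dr:
    - [0,0,0]
    - [0,0,0]
    - [0,0,0]
    - [0,0,0]
    - [0,0,0]
    - [0,0,0]
    - [0,0,0]
    - [0,0,0]
    - [0,0,0]
    - [0,0,0]
    - [0,0,0]
    - [0,0,0]
  xyz:
    - [0,0,0]
    - [0,0,0]
    - [0,0,0]
    - [0,0,0.03]
    - [0,0,0.075]
    - [0,0,0.12]
    - [0,0,0.15]
    - [-0.05,0.025,0.15]
    - [-0.09,0.055,0.15]
    - [-0.126,0.0785,0.15]
    - [-0.126,0.0785,0.15]
    - [-0.126,0.0785,0.15]
  fingers: [0.1,-0.1,-0.1,-0.1,-0.1,-0.1,-0.3,-0.42,-0.42,-0.42,-0.42,-0.42]

```text
clock: 6.15
tcp_pos: [0.4847, 0.1267, 0.204]
tcp_rot: [-3.142, 0.001, -3.141]
wrist_force: [0.3, -0.4, 0.9]
width: 0.0623
```

```bash
python3 - <<'E'
from h import *
np.set_printoptions(precision=4,suppress=True)
s=env.get_state();print(s['clock'],s['tcp_pos'],s['width'],s['wrist_force'])
p=cap('top','t4.png')
cv2.imwrite('pics/t4c.png',cv2.resize(p['frame'][130:260,170:340],None,fx=4,fy=4))
P,C,U=cloud(p)
d=(C.max(1)<60)&(P[:,0]>.57)&(P[:,0]<.64)&(P[:,1]>0)&(P[:,1]<.1)&(P[:,2]>.02)
print('knob',d.sum(),P[d].mean(0) if d.any() else '')
p=cap('wrist','w4.png'); P,C,U=cloud(p)
bg=(C[:,2].astype(int)-C[:,0]>18)
m=(P[:,0]>.42)&(P[:,0]<.56)&(P[:,1]>-.1)&(P[:,1]<.2)&(P[:,2]>.088)&(P[:,2]<.104)
Q=P[m&bg]
for lo,hi in [(-.07,.01),(.01,.085),(.085,.16)]:
    k=Q[(Q[:,1]>lo)&(Q[:,1]<hi)]
    if len(k)>3: print(len(k),k.mean(0),(np.percentile(k,2,0)+np.percentile(k,98,0))/2,np.ptp(k,0))
s=env.get_state();print(s['clock'],s['tcp_pos'],s['width'],s['wrist_force'])
E
```

```text
6.15 [0.4847 0.1267 0.204 ] 0.06226414975122842 [ 0.3464 -0.4482  0.909 ]
knob 29 [0.61   0.0469 0.0703]
1735 [ 0.4848 -0.0301  0.0943] [ 0.4851 -0.0302  0.0932] [0.0442 0.0439 0.0101]
1669 [0.4848 0.0493 0.0944] [0.485  0.0494 0.0937] [0.0448 0.044  0.0097]
1642 [0.4831 0.127  0.0945] [0.4834 0.1268 0.0943] [0.0433 0.0431 0.0097]
6.25 [0.4858 0.1258 0.2038] 0.06251939893615983 [-0.8507 -0.0155  0.1564]
```

View pics/t4c.png

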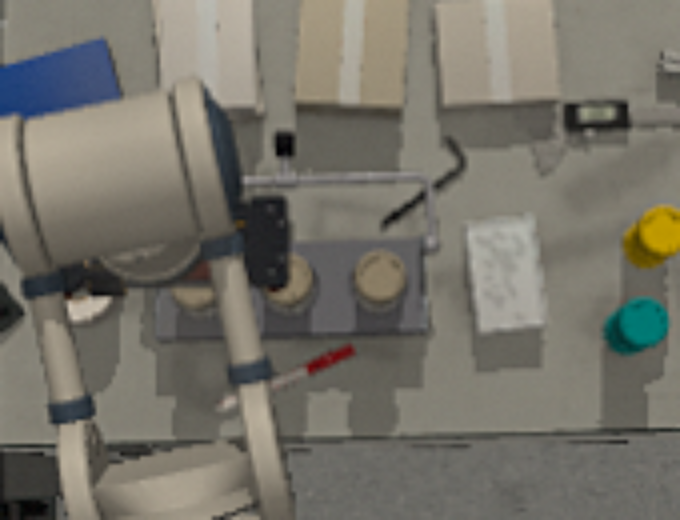

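View pics/w4.png

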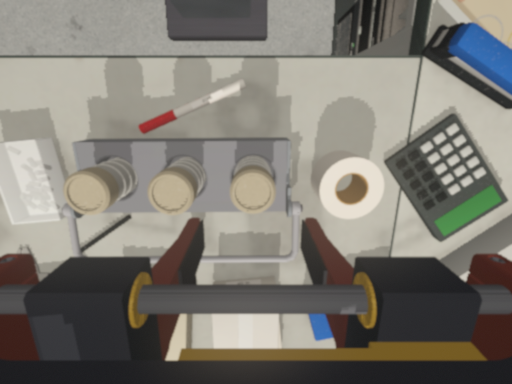

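Call:
move_arm:
  dr:
    - [0,0,0]
    - [0,0,0]
    - [0,0,0]
    - [0,0,0]
    - [0,0,0]
    - [0,0,0]
    - [0,0,0]
    - [0,0,0]
  xyz:
    - [-0.0015,0.0005,-0.04]
    - [-0.0015,0.0005,-0.08]
    - [-0.0015,0.0005,-0.11]
    - [-0.0015,0.0005,-0.118]
    - [-0.0015,0.0005,-0.118]
    - [-0.0015,0.0005,-0.118]
    - [-0.0015,0.0005,-0.118]
    - [-0.0015,0.0005,-0.118]
  fingers: [-0.42,-0.42,-0.42,-0.42,1,1,1,1]
  newtons: 30

```text
clock: 7.05
tcp_pos: [0.4851, 0.1267, 0.0879]
tcp_rot: [3.141, 0.004, 3.141]
wrist_force: [-0.3, -0.6, 4.2]
width: 0.044
```

Call:
move_arm:
  dr:
    - [0,0,0]
    - [0,0,0]
    - [0,0,0]
    - [0,0,0]
    - [0,0,0]
    - [0,0,0]
    - [0,0,0]
    - [0,0,0]
  xyz:
    - [0,0,0]
    - [0,0,0.015]
    - [0,0,0.035]
    - [0,0,0.055]
    - [0,0,0.06]
    - [0,0,0.06]
    - [0,0,0.06]
    - [0,0,0.06]
  fingers: [1,1,1,1,1,1,1,1]

```text
clock: 7.85
tcp_pos: [0.4831, 0.1266, 0.1442]
tcp_rot: [-3.141, -0.002, 3.141]
wrist_force: [-0.1, 0.0, -3.3]
width: 0.0439
```

```bash
cat > f.py <<'E'
from h import *
import sys
np.set_printoptions(precision=3,suppress=True)
F=[];X=[];T=[]
for i in range(8):
    p=cap('scene'); s=env.get_state(); F.append(s['wrist_force']);X.append(s['tcp_pos']);T.append(s['tau'])
print(s['clock'],np.mean(X,0),np.mean(F,0),np.std(F,0),np.mean(T,0),s['width'])
cv2.imwrite('pics/'+sys.argv[1],cv2.resize(p['frame'][110:310,140:400],None,fx=3,fy=3))
E
python3 f.py f1.png
```

```text
8.25 [0.483 0.127 0.145] [ 0.047  0.02  -2.831] [0.281 0.474 0.382] [  0.005 -34.212 -42.051  -0.      0.084  -0.   ] 0.04441906847531489
```

View pics/f1.png

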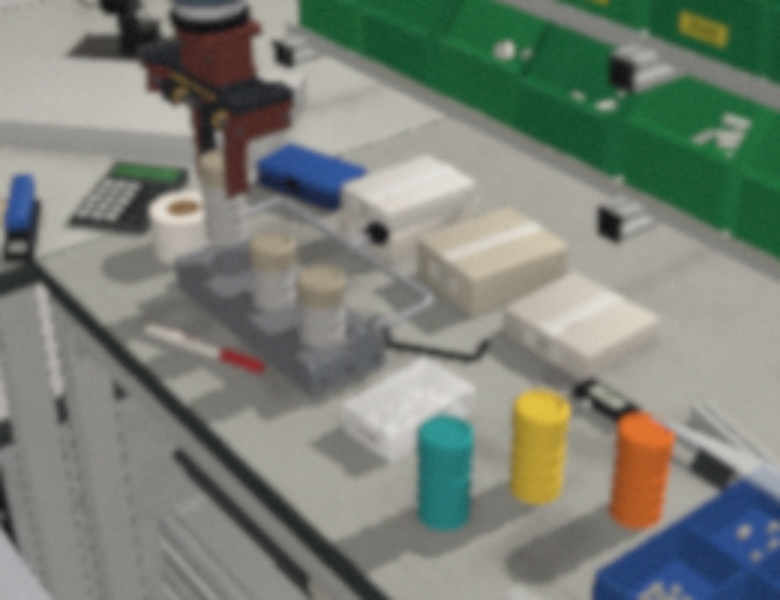

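The scene view shows the left tin lifted clear. It reads about 2.8 N, so it is light. I'll lower it back.

Call:
move_arm:
  dr:
    - [0,0,0]
    - [0,0,0]
    - [0,0,0]
    - [0,0,0]
    - [0,0,0]
    - [0,0,0]
  xyz:
    - [0,0,-0.015]
    - [0,0,-0.03]
    - [0,0,-0.045]
    - [0,0,-0.056]
    - [0,0,-0.06]
    - [0,0,-0.06]
  fingers: [1,1,1,1,1,1]

```text
clock: 8.85
tcp_pos: [0.4838, 0.1264, 0.0869]
tcp_rot: [-3.141, 0.001, 3.141]
wrist_force: [-4.2, -1.8, 8.5]
width: 0.0444
```

Call:
move_arm:
  dr:
    - [0,0,0]
    - [0,0,0]
    - [0,0,0]
    - [0,0,0]
    - [0,0,0]
    - [0,0,0]
    - [0,0,0]
    - [0,0,0]
    - [0,0,0]
    - [0,0,0]
  xyz:
    - [0,0,0]
    - [0,0,0]
    - [0,0,0]
    - [0,0,0.04]
    - [0,0,0.08]
    - [0,0,0.1]
    - [0.001,-0.04,0.1]
    - [0.0015,-0.0775,0.1]
    - [0.0015,-0.0775,0.1]
    - [0.0015,-0.0775,0.1]
  fingers: [0.1,-0.42,-0.42,-0.42,-0.42,-0.42,-0.42,-0.42,-0.42,-0.42]

```text
clock: 9.85
tcp_pos: [0.4853, 0.0488, 0.1852]
tcp_rot: [3.141, -0.0, 3.139]
wrist_force: [-0.1, -0.4, -0.4]
width: 0.0624
```

```bash
cat > lids.py <<'E'
from h import *
import sys
np.set_printoptions(precision=4,suppress=True)
X=[env.get_state()['tcp_pos']];F=[]
for i in range(4):
    p=cap('wrist',sys.argv[1] if i==0 else None);s=env.get_state();X.append(s['tcp_pos']);F.append(s['wrist_force'])
P,C,U=cloud(p)
bg=(C[:,2].astype(int)-C[:,0]>18)
m=(P[:,0]>.42)&(P[:,0]<.56)&(P[:,1]>-.1)&(P[:,1]<.2)&(P[:,2]>.085)&(P[:,2]<.114)
Q=P[m&bg]
for lo,hi in [(-.07,.01),(.01,.085),(.085,.16)]:
    k=Q[(Q[:,1]>lo)&(Q[:,1]<hi)]
    if len(k)>3: print(len(k),np.median(k[:,2]),(np.percentile(k,2,0)+np.percentile(k,98,0))/2,np.ptp(k,0))
print(s['clock'],np.mean(X,0),s['width'],np.mean(F,0))
E
python3 lids.py w5.png
```

```text
1989 0.09432290598993498 [ 0.4848 -0.0307  0.092 ] [0.0443 0.0445 0.0134]
1904 0.09433611825428344 [0.4847 0.0484 0.0927] [0.0444 0.043  0.0132]
1982 0.09434580662413945 [0.4801 0.1256 0.0923] [0.0436 0.0445 0.0126]
10.05 [0.4852 0.0497 0.1853] 0.06225027815627703 [ 0.1551  0.4795 -0.1481]
```

View pics/w5.png

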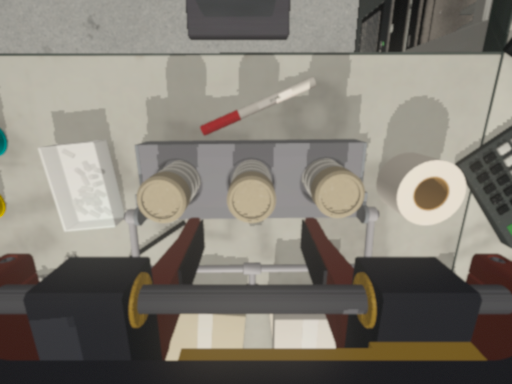

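All three lids are level at z 0.0943, so the left tin is seated. Middle tin next.

Call:
move_arm:
  dr:
    - [0,0,0]
    - [0,0,0]
    - [0,0,0]
    - [0,0,0]
    - [0,0,0]
    - [0,0,0]
    - [0,0,0]
  xyz:
    - [0,0,-0.04]
    - [0,0,-0.08]
    - [0,0,-0.099]
    - [0,0,-0.099]
    - [0,0,-0.099]
    - [0,0,-0.099]
    - [0,0,-0.099]
  fingers: [-0.42,-0.42,-0.42,0,1,1,1]
  newtons: 30

```text
clock: 10.75
tcp_pos: [0.4861, 0.0495, 0.0883]
tcp_rot: [3.141, 0.003, 3.141]
wrist_force: [0.2, -0.1, 1.0]
width: 0.0438
```

Call:
move_arm:
  dr:
    - [0,0,0]
    - [0,0,0]
    - [0,0,0]
    - [0,0,0]
    - [0,0,0]
    - [0,0,0]
    - [0,0,0]
    - [0,0,0]
  xyz:
    - [0,0,0]
    - [0,0,0.015]
    - [0,0,0.035]
    - [0,0,0.055]
    - [0,0,0.06]
    - [0,0,0.06]
    - [0,0,0.06]
    - [0,0,0.06]
  fingers: [1,1,1,1,1,1,1,1]

```text
clock: 11.55
tcp_pos: [0.4847, 0.0491, 0.1453]
tcp_rot: [-3.141, -0.002, 3.141]
wrist_force: [0.7, 0.4, -2.8]
width: 0.0444
```

```bash
python3 f.py f2.png
```

```text
11.95 [0.485 0.049 0.146] [ 0.067 -0.111 -2.752] [0.495 0.364 0.389] [ -0.002 -32.733 -42.088  -0.015   0.079   0.   ] 0.0444403579121472
```

View pics/f2.png

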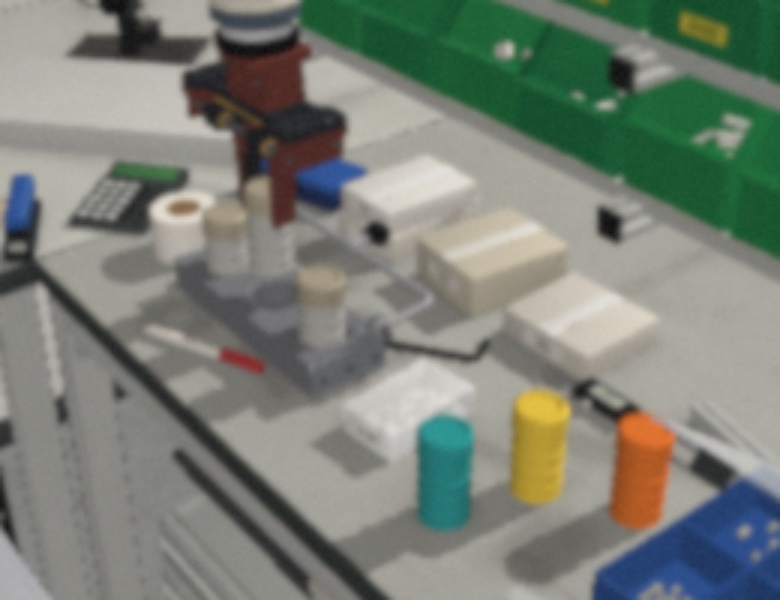

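The middle tin also reads about 2.75 N, so it is light too, and the right one should be full. I'll put the middle one back.

Call:
move_arm:
  dr:
    - [0,0,0]
    - [0,0,0]
    - [0,0,0]
    - [0,0,0]
    - [0,0,0]
    - [0,0,0]
  xyz:
    - [0,0,-0.015]
    - [0,0,-0.03]
    - [0,0,-0.045]
    - [0,0,-0.055]
    - [0,0,-0.0595]
    - [0,0,-0.0595]
  fingers: [1,1,1,1,1,1]

```text
clock: 12.55
tcp_pos: [0.4855, 0.0488, 0.0876]
tcp_rot: [-3.141, 0.001, 3.141]
wrist_force: [-1.6, -1.9, 2.8]
width: 0.0442
```

Call:
move_arm:
  dr:
    - [0,0,0]
    - [0,0,0]
    - [0,0,0]
    - [0,0,0]
    - [0,0,0]
    - [0,0,0]
    - [0,0,0]
    - [0,0,0]
    - [0,0,0]
    - [0,0,0]
  xyz:
    - [0,0,0]
    - [0,0,0]
    - [0,0,0]
    - [0,0,0.04]
    - [0,0,0.08]
    - [0,0,0.1]
    - [0,-0.04,0.1]
    - [0,-0.0795,0.1]
    - [0,-0.0795,0.1]
    - [0,-0.0795,0.1]
  fingers: [0.1,-0.42,-0.42,-0.42,-0.42,-0.42,-0.42,-0.42,-0.42,-0.42]

```text
clock: 13.55
tcp_pos: [0.4852, -0.0306, 0.1868]
tcp_rot: [3.141, -0.0, 3.139]
wrist_force: [-0.2, -0.3, -0.1]
width: 0.0622
```

```bash
python3 lids.py w6.png
```

```text
1889 0.09438443445790512 [ 0.4847 -0.0321  0.0927] [0.0439 0.0433 0.0129]
1948 0.09433745952547448 [0.4838 0.0471 0.0918] [0.0437 0.0434 0.013 ]
2090 0.09429846717187984 [0.4801 0.1247 0.0916] [0.0447 0.044  0.0139]
13.75 [ 0.4853 -0.0297  0.1869] 0.062287719572592014 [-0.2666 -0.0355  0.5226]
```

View pics/w6.png

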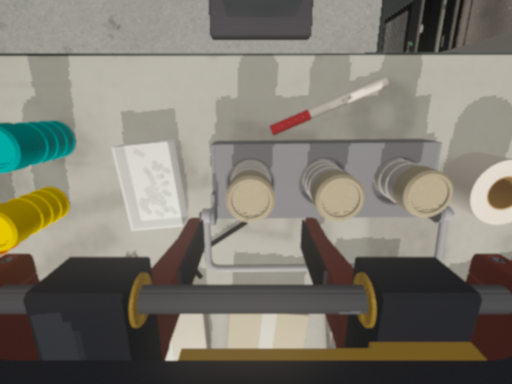

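All seated again, and the bar still lies back. Right tin.

Call:
move_arm:
  dr:
    - [0,0,0]
    - [0,0,0]
    - [0,0,0]
    - [0,0,0]
    - [0,0,0]
    - [0,0,0]
    - [0,0,0]
  xyz:
    - [0,-0.001,-0.04]
    - [0,-0.001,-0.08]
    - [0,-0.001,-0.1]
    - [0,-0.001,-0.1]
    - [0,-0.001,-0.1]
    - [0,-0.001,-0.1]
    - [0,-0.001,-0.1]
  fingers: [-0.42,-0.42,-0.42,0,1,1,1]
  newtons: 35

```text
clock: 14.45
tcp_pos: [0.4862, -0.0312, 0.0888]
tcp_rot: [-3.141, 0.003, 3.141]
wrist_force: [-0.3, 0.6, -0.3]
width: 0.0443
```

Call:
move_arm:
  dr:
    - [0,0,0]
    - [0,0,0]
    - [0,0,0]
    - [0,0,0]
    - [0,0,0]
    - [0,0,0]
    - [0,0,0]
    - [0,0,0]
  xyz:
    - [0,0,0]
    - [0,0,0.015]
    - [0,0,0.035]
    - [0,0,0.055]
    - [0,0,0.06]
    - [0,0,0.06]
    - [0,0,0.06]
    - [0,0,0.06]
  fingers: [1,1,1,1,1,1,1,1]

```text
clock: 15.25
tcp_pos: [0.4846, -0.0312, 0.1456]
tcp_rot: [3.141, -0.003, 3.141]
wrist_force: [0.1, 0.3, -5.8]
width: 0.0435
```

```bash
python3 f.py f3.png
```

```text
15.65 [ 0.485 -0.031  0.146] [ 0.19  -0.307 -5.403] [0.555 0.386 0.592] [ -0.001 -33.864 -43.621  -0.028   0.076   0.   ] 0.0441384194074687
```

The right tin reads 5.4 N, about 0.55 kg, so it is the full one. I'll raise it further, putting the underside at roughly 0.21 m.

Call:
move_arm:
  dr:
    - [0,0,0]
    - [0,0,0]
    - [0,0,0]
    - [0,0,0]
    - [0,0,0]
    - [0,0,0]
    - [0,0,0]
    - [0,0,0]
    - [0,0,0]
    - [0,0,0]
  xyz:
    - [0,0,0.02]
    - [0,0,0.05]
    - [0,0,0.08]
    - [0,0,0.11]
    - [0,0,0.13]
    - [0,0,0.14]
    - [0,0,0.14]
    - [0,0,0.14]
    - [0,0,0.14]
    - [0,0,0.14]
  fingers: [1,1,1,1,1,1,1,1,1,1]

```text
clock: 16.65
tcp_pos: [0.4849, -0.0312, 0.2856]
tcp_rot: [3.141, -0.002, 3.141]
wrist_force: [0.2, -0.5, -5.8]
width: 0.044
```

```bash
python3 f.py f4.png; python3 lids.py w7.png
```

```text
17.05 [ 0.485 -0.031  0.287] [ 0.036 -0.197 -5.321] [0.498 0.411 0.247] [ -0.001 -34.083 -43.079  -0.026   0.071   0.   ] 0.044029499000378544
1004 0.09433799658421593 [0.4839 0.0475 0.0924] [0.0439 0.0436 0.0129]
1070 0.09433080188385679 [0.4803 0.1254 0.0919] [0.0438 0.0441 0.0133]
17.25 [ 0.4853 -0.0313  0.2872] 0.04432878612982155 [ 0.0504 -0.3555 -5.3228]
```

View pics/f4.png

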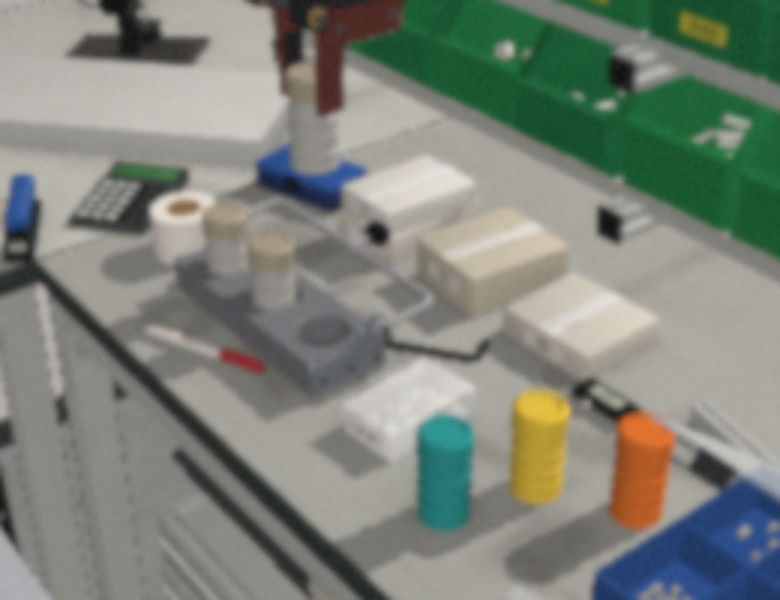

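View pics/w7.png

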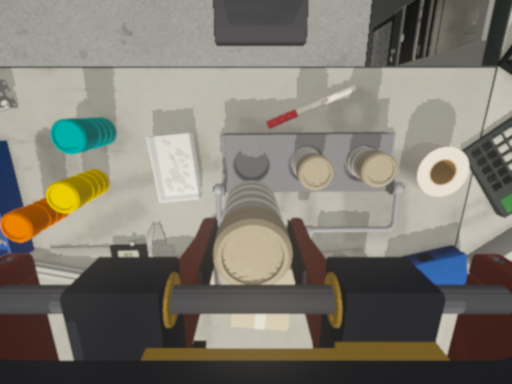

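The full tin hangs upright in the gripper, the other two are seated, and the bar lies back. Handing in.

```bash
python3 -c "
from plant import env
print(env.finish_job())"
```

```text
the job is handed in; nothing more can be done
None
```

The heaviest tin is the right one. I finished holding it upright in the gripper, with its underside about 0.21 m above the bench, and handed the job in at about 17 s. The hand-in reported no verdict.

- **Bar:** I pinched the knob and swung the bar back to its stop. The pictures afterwards show it lying level behind the carrier.
- **Weights by feel:** the left tin read 2.8 N, the middle 2.75 N and the right 5.4 N (about 0.55 kg). Each was lifted about 6 cm straight up; the left and middle were set back in their wells before the next was taken.
- **Last checks:** the two light tins are seated with their lids level, and the held tin still reads 5.3 N at 44 mm opening. In the pictures the other things on the bench look unmoved.
- **Small deviations:**
  - The left tin pressed on its well floor with about 8.5 N when it was set down.
  - It now stands about 4 mm to the front in its well, within the 12 mm allowed.
  - The wrist camera read the lids about 4 mm lower than the stated 98 mm, equally for all three.

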